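# Mount a lens in its holder, screw down the retaining ring and lock it

## Robot

A 6-joint arm with a two-finger parallel gripper is mounted at the origin on a cart in front of the work surface, level with it; the furniture and walls round the work are solid. World frame = base frame: x ahead of the robot, y to its left, z up, the work surface at z = 0. Lengths are in m, angles in rad, forces in N, time in s.
With the tool pointing down it reaches from about 0.35 to 0.725 m from the base axis. Payload 6 kg.
Tool frame: the origin (TCP) lies at the very end of the fingers, on their centre line; the grasp point (between the pads) lies 19 mm behind it (ctrl.grasp_offset is the z of the grasp point in the tool frame, in m); z points along the fingers, y is the direction in which the jaws open and shut (so a half turn about z gives the same grasp; the last joint's range is limited). The gripper opens to 85 mm and grips with 20 to 120 N. Pads are 22 mm wide; open, the fingers measure 114 mm over their backs; the gripper's body (76 mm by 85 mm) begins 54 mm behind the grasp point. The pads swing forward as they close: fully open they stand 13 mm farther back than shut.
Start: joints at [-0.809, 0.04, 0.085, 0, -1.615, -0.334], TCP at [0.249, -0.546, 0.231] pointing down, gripper open.
Joint ranges: [-2.56, 2.56], [-1.29, 2.01], [-1.08, 1.49], [-3.29, 1.98], [-2.81, -0.18], [-2.99, 2.99]. Speed limits (rad/s): [2.57, 2.57, 3.01, 3.14, 3.14, 3.14].

## Interface

Orientations are given as a unit quaternion [w, x, y, z].
In Python, from station import get_obs, capture, ctrl gives the robot as it stands.
- The arm moves only by the tool jog_arm, never from a script. Its argument "moves" is a list that holds one entry, the list of rows, each a list of 7 numbers: the shift along the world's x, y, z in m, then the turn, a rotation vector about the world's x, y, z in degrees, then the closure, from 0 (fully open) to 1 (shut). A call has 1 to 20 rows; each row is the pose to reach, as a shift and turn from the pose commanded when the call began; what a row does not reach only later rows make up. A row lasts 1/12 s, in which the tool goes at most 41.7 mm and 7.16 degrees, less where a joint would pass 70% of its speed; a pose out of reach is approached as far as the arm can. A call with a gripper value outside its range is refused whole. The fingers move at their own pace and stop on an object; the grip force is fixed at half the most. Time passes only in rows, so rows that repeat a pose let the fingers close. It gives the time, the measured TCP pose, the force and the opening at its end, in the units of the state.
- get_obs(): the state, without advancing time (a new reading comes with each control period).
- capture(name): name is "scene" or "top"; returns a dict with "image" (384x512x3 uint8, blue, green, red), "fx", "fy", "cx", "cy" (pixels), "eye" and "rotation" of the camera in the world. Camera axes: x right, y down, z forward; pixel columns grow to the right and rows downward; lengths in m; the calibration is good to about 2 mm. A picture is of the moment at which its call begins. There is no depth.
- ctrl.job_done(): hands the job in, once; it reports no verdict.
The state is a dict: "time_s": time; "joint_positions": joint angles; "qvel": joint speeds; "joint_efforts": joint torques, N m; "tool_pos": TCP position; "eef_rot": TCP orientation; "force": force on the tool from outside, world axes, zero at the start; "ft_torque": the same for the moment, N m; "gripper_width": opening from 0.0 (shut) to 1.0 (fully open).
Only numpy, scipy, OpenCV 4.12 (cv2) and the standard library are available. Lean on these libraries where they do the work, as an engineer would, in place of code of your own. Each camera call takes 0.05 s, during which the arm holds its last target.

## Task

Mount the lens unit in the holder on the desk: put it upright, flange down, into the holder's cell, set the hexagonal retaining ring over it and screw the ring clockwise until it is snug. Then press the holder's sprung lever down until it snaps into its detent and stays down, locking the ring. Leave the other things on the desk alone.

Things in the scene. Friction and masses are not known exactly. Their poses are not given: they have to be found in the camera images.
- holder: Fixed lens holder; origin on the desk under the cell's axis, z up. A grey disc, 86 mm wide, 16 mm high, whose narrow foot towards -y carries the lever. On it stands a bare-metal barrel (the cell), 41 mm outside (47 mm over its helical ribs), rim 40 mm above the desk.
- cell_seat (a point): Centre of the flat floor of the cell, 31 mm above the desk, axes as the holder's. The round bore is 34.5 mm wide, 9 mm deep. Outside the barrel run three coarse thread channels, falling clockwise; their entry gaps, open at the top, each 0.6 rad wide, are centred at 0, 120 and 240 degrees from +x, each marked by a short dark bar on the disc.
- lens: The lens unit's body; origin at the centre of its underside, z up its axis.
- lens_center (a point): Lens unit, loose, dark metal, standing flange down: flange 32 mm wide, 10 mm high with a chamfered foot; on it a neck 22 mm wide, 18 mm high with glass on top; 28 mm in all. This point is on its axis, 14 mm above its underside. Take it by the neck. Seated in the cell, its flange stands 1 mm above the rim.
- ring_center (a point): Retaining ring, loose, bare metal, lying skirt down; this point is on its axis, 16.5 mm above its underside. A hexagonal collar (40 mm across flats, 14 mm high, bore 26 mm; flat normals at multiples of 60 degrees from its x) on a round skirt (55 mm outside, 49 mm inside, 19 mm high) with a 65 mm foot flange, 4 mm high; 33 mm in all.
- ring: The ring's body, origin at the centre of its underside. Three 4 mm pins stick inwards 3 mm above the underside, to 21.5 mm from the axis, at 0, 120, 240 degrees from its x, each with an ear on the flange. Set on the cell, pins in the entry gaps (within 0.2 rad), it rests with its underside 29 mm above the desk, 25 mm when screwed down.
- ring_ear (a point): The ring's ear at its +x, 33 mm from the axis. Turned clockwise seen from above, the ring sinks from 0.3 rad after the middle of the entry, 6 mm per rad, until it sits on the lens flange; it is snug about 1.2 rad after the entry then goes no farther. The thread holds and does not turn back by itself.
- tight_0 (a point): Fixed point by the cell, 33 mm from its axis, 1.25 rad clockwise from the holder +x: an ear of the ring stands near each tight point when the ring is snug.
- tight_1 (a point): Fixed point by the cell, 33 mm from its axis, 120 degrees anticlockwise of tight_0: an ear of the ring stands near each tight point when the ring is snug.
- tight_2 (a point): Fixed point by the cell, 33 mm from its axis, 240 degrees anticlockwise of tight_0: an ear of the ring stands near each tight point when the ring is snug.
- lever_pad (a point): Top of the ribbed thumb pad (28 x 20 mm, bare metal) near the end of the lever, where to press down. The hinge is 80 mm from the cell's axis towards the holder's -y, 49 mm above the desk, along the holder's x; the tail reaches 66 mm farther to -y. The pad lies 56 mm out; it is 78 mm above the desk at rest, 51 mm when down.
- lever (a joint): Lever angle, rad: 0 up (rest), 0.5 fully down. The spring pushes it up until about 0.33; beyond that it snaps down and stays. Takes about 8 N at the pad. It drives a bolt (14 mm wide, 30 to 36 mm above the desk) towards the cell, over the foot flange of the ring; if the ring is not screwed down the lever springs back.
- weight: Bystander: brass weight with a knob, 38 mm wide, 60 mm high; origin under its centre.
- roller: Bystander: steel roller standing on end, 20 mm diameter, 60 mm high; origin under its centre.
- jaw_insert: Bystander: grey serrated steel jaw insert, 64 x 28 x 19 mm; origin under its centre.
- marker: Bystander: white marker pen with dark cap lying along its y, 135 x 17 x 16 mm; origin under its centre.
- caliper: Bystander: caliper lying flat along its y, 235 x 76 x 18 mm; origin under its centre.

How it is judged:
On the way, in this order (a step that is already met when the one before it is completed fails the run):
1. the lens unit sits upright in the cell (horizontal distance between lens_center and cell_seat below 0.003 m and z of lens_center in the frame of cell_seat below 0.016 m and angle between lens_center's own z axis and vertical below 0.06 rad), for 0.2 s.
2. the ring sits level over the lens with its pins in the thread (all of step 1 and horizontal distance between ring_center and cell_seat below 0.003 m and angle between ring_center's own z axis and vertical below 0.08 rad and z of ring_center in the frame of cell_seat below 0.0165 m), for 0.1 s.
3. the ring is screwed down snug on the lens (all of step 1 and horizontal distance between ring_center and cell_seat below 0.003 m and angle between ring_center's own z axis and vertical below 0.08 rad and z of ring_center in the frame of cell_seat below 0.0115 m and (horizontal distance between ring_ear and tight_0 below 0.0058 m or horizontal distance between ring_ear and tight_1 below 0.0058 m or horizontal distance between ring_ear and tight_2 below 0.0058 m)), for 0.2 s.
4. the lever is down in its detent (value of joint lever above 0.42 rad), for 0.2 s.
At the end, for the whole second after the job is handed in: Lens unit upright on the cell seat (3 mm off axis, 2 mm high, 0.06 rad tilt at most); ring level and centred on it (3 mm, 0.08 rad), within 1 mm of fully down and turned snug (an ear within 5.8 mm of a tight point); lever stays down (over 0.42 rad); lens and ring at rest (all of step 3 and value of joint lever above 0.42 rad and linear speed of each of ring, lens below 0.02 m/s); the robot touches nothing.
It fails at once if the brass weight is moved more than 30 mm (distance of weight from where it was at the start of the episode above 0.03 m).
It fails at once if the steel roller is moved more than 30 mm (distance of roller from where it was at the start of the episode above 0.03 m).
It fails at once if the jaw insert is moved more than 30 mm (distance of jaw_insert from where it was at the start of the episode above 0.03 m).
It fails at once if the marker pen is moved more than 30 mm (distance of marker from where it was at the start of the episode above 0.03 m).
It fails at once if the caliper is moved more than 30 mm (distance of caliper from where it was at the start of the episode above 0.03 m).
It also fails if it takes over 61 s, if anything falls off the work surface, if the arm or the gripper's body presses on something with over 40 N, if the wrist force passes 120 N, or if a joint passes its speed limit or range.

## Working session

There is one attempt and no reset: what is moved stays moved. The work goes in short steps, Python scripts to look and compute and a tool call to move; the robot and the scene stay as the last step left them, time stands still between calls to the robot, and variables do not carry over. Pictures are saved under pics/ and viewed, and the job is handed in when it is done.

Besides the shell and the picture viewer there is one more tool, called by a JSON object that holds its "op" and its "data", one argument or row to a line. jog_arm: Moves the arm, as the interface text tells. Its arguments: {"type":"object","properties":{"moves":{"type":"array","items":{"type":"array","items":{"type":"array","items":{"type":"number"}}}}},"required":["moves"]}

```bash
ls; mkdir -p pics; python3 - <<'E'
from station import get_obs, capture, ctrl
import cv2,json,numpy as np
for n in("scene","top"):
    c=capture(n); cv2.imwrite(f"pics/{n}0.png",c["image"]); np.savez(f"{n}0.npz",**c)
    print(n,c["fx"],c["fy"],c["cx"],c["cy"],c["eye"],np.round(c["rotation"],4).tolist())
o=get_obs(); print({k:np.round(v,4).tolist() for k,v in o.items()}); print(ctrl.grasp_offset)
E
```

```text
pics
scene 377.9027792060222 377.9027792060222 248.7059169242242 188.3015849194463 [0.10553089 0.6690961  0.51262109] [0.1365, -0.2227, 0.8321, -0.4893]
top 458.97417954547325 458.97417954547325 260.52041689738655 191.18820497809955 [ 0.32229728 -0.01832161  1.34068901] [0.0545, -0.7043, 0.7056, -0.0557]
{'time_s': 0.1, 'joint_positions': [-0.8093, 0.0408, 0.084, -0.0004, -1.6155, -0.3337], 'qvel': [0.0015, -0.0019, 0.0004, -0.0009, 0.0009, -0.0003], 'joint_efforts': [-0.0035, -36.935, 34.8285, 6.9518, -0.0045, 0.0], 'tool_pos': [0.2489, -0.5457, 0.2304], 'eef_rot': [-0.0002, -0.2123, 0.9772, 0.0007], 'force': [0.0783, -0.452, -0.4643], 'ft_torque': [0.011, 0.0211, -0.019], 'gripper_width': 1.001}
-0.0187
```

View pics/scene0.png

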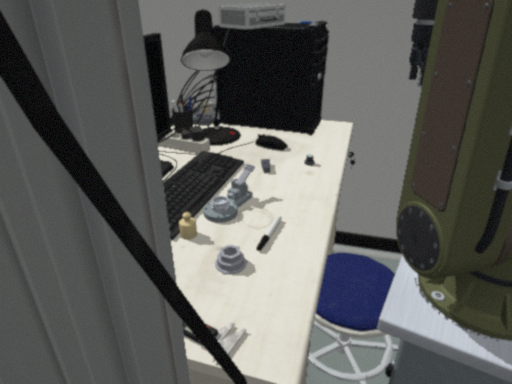

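View pics/top0.png

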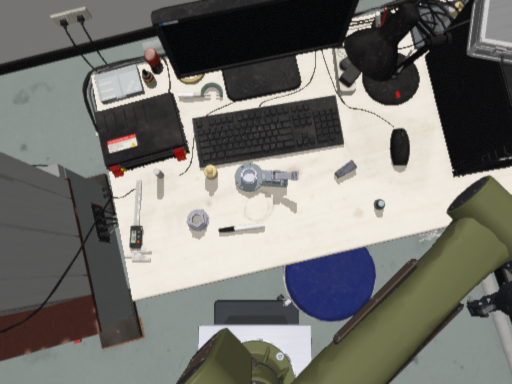

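```bash
cat > h.py <<'E'
import numpy as np, cv2
from scipy.spatial.transform import Rotation as R
def load(f): return dict(np.load(f))
def rot(c):
    q=c["rotation"]; return R.from_quat([q[1],q[2],q[3],q[0]]).as_matrix()
def ray(c,u,v,z):
    d=rot(c)@np.array([(u-c["cx"])/c["fx"],(v-c["cy"])/c["fy"],1]); return c["eye"]+d*(z-c["eye"][2])/d[2]
def proj(c,p):
    q=rot(c).T@(np.array(p)-c["eye"]); return np.array([c["fx"]*q[0]/q[2]+c["cx"],c["fy"]*q[1]/q[2]+c["cy"]])
E
python3 - <<'E'
from h import *
c=load("top0.npz")
print(rot(c).round(3))
for n,p in dict(base=(265,370),lens=(379,204),ring=(198,219),holder=(248,178)).items(): print(n,ray(c,*p,0.03).round(3))
im=c["image"]
a=cv2.resize(im[150:250,170:300],None,fx=6,fy=6,interpolation=cv2.INTER_CUBIC);cv2.imwrite("pics/z1.png",a)
b=cv2.resize(im[180:230,350:410],None,fx=10,fy=10,interpolation=cv2.INTER_CUBIC);cv2.imwrite("pics/z2.png",b)
c=load("scene0.npz")
b=cv2.resize(c["image"][140:280,170:330],None,fx=5,fy=5,interpolation=cv2.INTER_CUBIC)[:600];cv2.imwrite("pics/z3.png",b)
E
```

```text
[[-0.002 -0.988  0.155]
 [-1.     0.002 -0.002]
 [ 0.002 -0.155 -0.988]]
base [ 0.035 -0.032  0.03 ]
lens [ 0.491 -0.362  0.03 ]
ring [0.448 0.158 0.03 ]
holder [0.567 0.016 0.03 ]
```

View pics/z1.png

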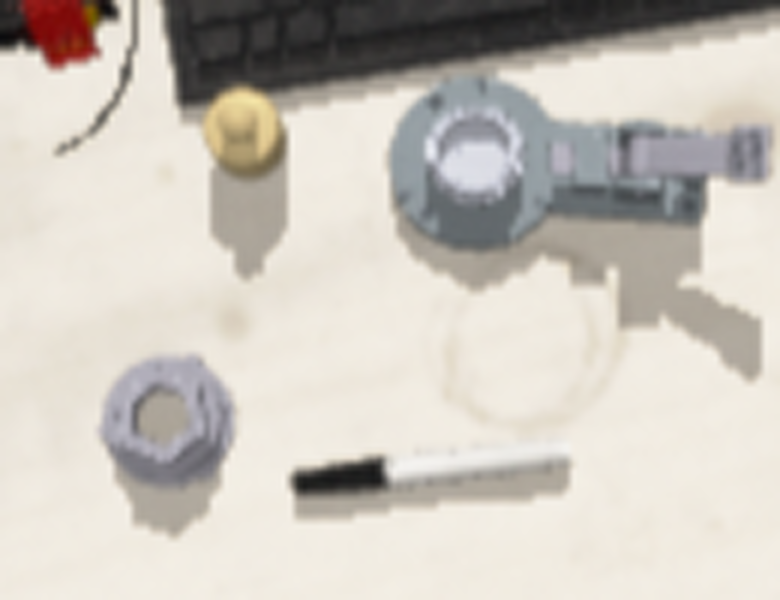

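View pics/z2.png

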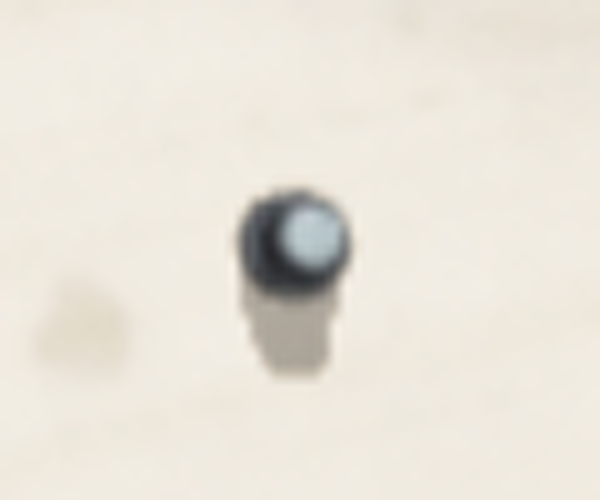

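View pics/z3.png

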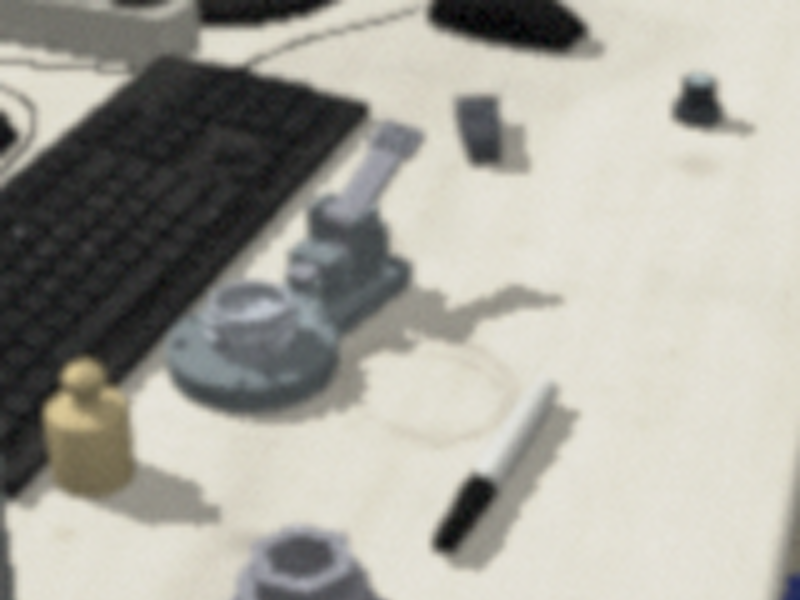

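```bash
cat >> h.py <<'E'
def crop(c,x0,y0,x1,y1,s=8):
    g=c["image"][y0:y1,x0:x1]; big=cv2.resize(g,None,fx=s,fy=s,interpolation=cv2.INTER_CUBIC)
    return big, (lambda p: (np.asarray(p,float)+0.5)/s-0.5+np.array([x0,y0]))
def blobs(mask,f,amin=200):
    n,l,st,ce=cv2.connectedComponentsWithStats(mask.astype(np.uint8))
    out=[]
    for i in range(1,n):
        if st[i,4]<amin: continue
        cs,_=cv2.findContours((l==i).astype(np.uint8),cv2.RETR_EXTERNAL,cv2.CHAIN_APPROX_NONE)
        e=cv2.fitEllipse(max(cs,key=len)) if len(cs[0])>5 else ((0,0),(0,0),0)
        out.append((f(ce[i]),st[i,4],f(e[0]),np.array(e[1]),e[2]))
    return out
E
python3 - <<'E'
from h import *
for nm,box in (("top",(368,192,392,216)),("scene",(300,148,322,170))):
    c=load(nm+"0.npz"); b,f=crop(c,*box,s=16)
    g=cv2.cvtColor(b,cv2.COLOR_BGR2GRAY)
    for t in (110,120,130):
        for o in blobs(g<t,f): print(nm,"dark",t,o[0].round(2),o[1],o[2].round(2),(o[3]/16).round(2))
    h=cv2.cvtColor(b,cv2.COLOR_BGR2HSV)
    m=(h[...,1]>25)&(g>115)&(h[...,0]>70)&(h[...,0]<125)
    for o in blobs(m,f): print(nm,"glass",o[0].round(2),o[1],o[2].round(2),(o[3]/16).round(2), ray(c,*o[2],0.028).round(4))
    print(g[::16,::16])
E
```

```text
top dark 110 [377.55 205.3 ] 11917 [378.26 204.83] [8.58 9.84]
top dark 120 [377.67 205.25] 13414 [378.46 204.69] [ 9.43 10.05]
top dark 130 [377.8  205.17] 15004 [378.53 204.63] [ 9.94 10.31]
[[236 236 236 236 235 235 234 231 231 234 234 234 235 235 234 233 233 233
  233 234 235 235 235 235]
 [236 236 235 236 235 235 234 233 232 233 234 234 234 236 235 234 234 234
  234 235 236 235 235 236]
 [234 234 235 236 236 236 235 234 234 234 234 235 235 235 236 236 236 236
  236 237 236 235 236 236]
 [234 234 236 236 236 237 236 235 235 236 236 236 236 235 236 236 236 236
  236 236 236 235 236 235]
 [235 235 236 236 236 236 237 236 236 236 236 236 236 236 236 236 236 236
  236 236 235 235 234 234]
 [236 236 236 236 236 236 237 237 237 237 236 237 237 237 236 236 236 236
  236 235 235 235 234 234]
 [236 237 237 236 236 236 236 238 239 236 233 233 231 233 236 236 236 235
  235 235 235 235 235 235]
 [236 237 237 236 236 236 236 236 234 212 192 181 170 188 218 232 235 235
  236 236 236 236 236 236]
 [236 236 236 236 236 236 238 208 169 137 119 117 121 140 161 191 224 236
  236 236 236 236 236 236
[... 3061 characters left out ...]
7  47  46  60 109 177 216 224
  224 224 223 222]
 [225 225 226 224 188 123  74  56  53  52  49  50  51  59  97 153 196 214
  218 220 223 222]
 [225 224 224 224 202 157 114  81  66  57  52  53  56  70 101 137 167 181
  185 199 214 218]
 [225 224 224 225 218 203 179 145 117 105  96  86  87 106 127 141 150 154
  155 165 181 202]
 [225 225 224 223 222 224 218 204 190 183 170 149 147 157 163 163 164 164
  159 157 168 195]
 [224 224 223 223 225 226 226 226 226 224 216 205 201 203 203 203 203 200
  187 184 196 211]
 [225 224 223 223 224 225 225 225 226 225 226 226 225 225 225 226 226 222
  216 214 219 222]
 [224 223 223 224 224 223 224 224 224 223 224 224 225 226 225 226 225 224
  225 223 221 221]]
```

```bash
python3 - <<'E'
from h import *
c=load("top0.npz"); b,f=crop(c,232,158,272,196,s=15); cv2.imwrite("pics/z4.png",b)
s=load("scene0.npz"); b,f=crop(s,200,160,260,226,s=9); cv2.imwrite("pics/z5.png",b)
for c,box in((c,(378,200,386,208)),):
    x0,y0,x1,y1=box; g=cv2.cvtColor(c["image"],cv2.COLOR_BGR2GRAY).astype(float)[y0:y1,x0:x1]
    for t in(110,130,150):
        w=np.clip(g-t,0,40); w[:,-1]=0
        w=w*(np.hypot(*(np.mgrid[y0:y1,x0:x1]-np.array([203.4,381.2])[:,None,None]))<3.6)
        u=(w*np.arange(x0,x1)).sum()/w.sum(); v=(w*np.arange(y0,y1)[:,None]).sum()/w.sum(); print(u,v,ray(c,u,v,.028).round(4))
# predicted scene pixel
for z in(0.028,): print(proj(s,[.494,-.363,z]))
E
```

```text
381.1373322809787 202.9021310181531 [ 0.4939 -0.3686  0.028 ]
381.15087040618954 202.79303675048357 [ 0.4943 -0.3687  0.028 ]
381.026582278481 202.8 [ 0.4942 -0.3683  0.028 ]
[309.11100644 155.29109996]
```

View pics/z4.png

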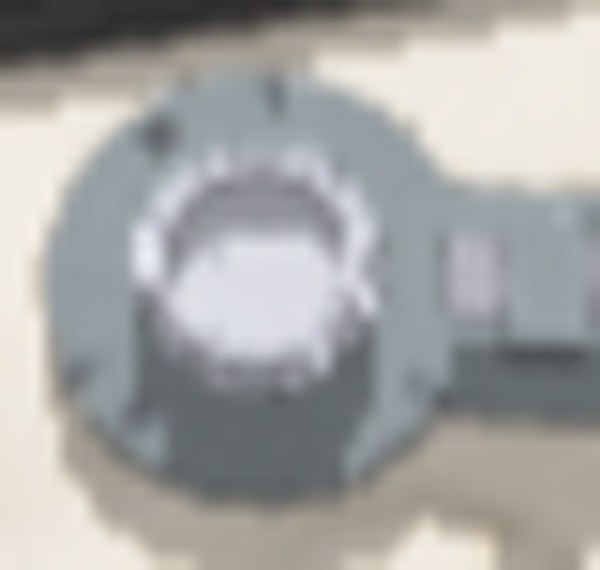

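View pics/z5.png

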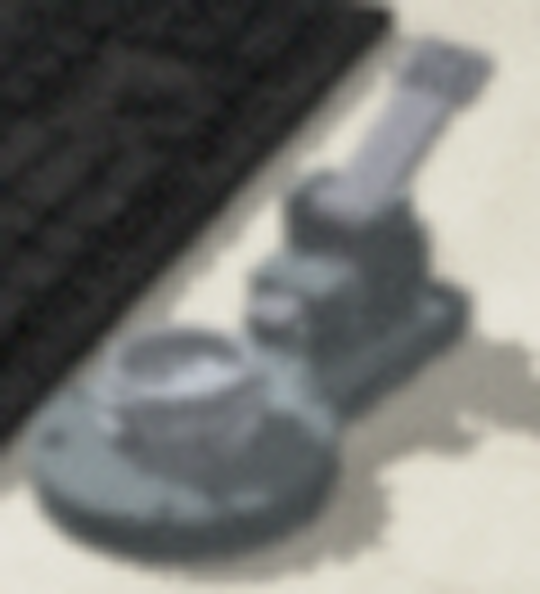

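```bash
cat >> h.py <<'E'
from scipy.ndimage import map_coordinates, gaussian_filter
from scipy.optimize import least_squares
def circ_edges(c,ctr,r,z,angs,sign,half=0.006,step=0.0003):
    """for each angle sample gray along radius at height z; sign=+1: brighter outside. return xy edge pts"""
    g=cv2.cvtColor(c["image"],cv2.COLOR_BGR2GRAY).astype(float)
    rr=np.arange(r-half,r+half,step); pts=[]
    for a in angs:
        P=np.array([[ctr[0]+q*np.cos(a),ctr[1]+q*np.sin(a),z] for q in rr]); uv=np.array([proj(c,p) for p in P])
        v=map_coordinates(g,[uv[:,1],uv[:,0]],order=3); d=gaussian_filter(np.gradient(v),3)*sign if False else np.gradient(v)*sign
        k=np.argmax(d[3:-3])+3; pts.append((a,rr[k],d[k]/step/1000,P[k,0],P[k,1]))
    return np.array(pts)
def fitc(p,r=None):
    if r: f=lambda q:np.hypot(p[:,0]-q[0],p[:,1]-q[1])-r; x0=p.mean(0)
    else: f=lambda q:np.hypot(p[:,0]-q[0],p[:,1]-q[1])-q[2]; x0=[*p.mean(0),.03]
    s=least_squares(f,x0,loss="soft_l1",f_scale=.0007); return s.x,f(s.x)
E
python3 - <<'E'
from h import *
c=load("top0.npz"); s=load("scene0.npz")
print(ray(c,232+257/15-.5,158+275/15-.5,.016))
ctr=np.array([.563,.017]); D=np.pi/180
for it in range(3):
    angs=np.r_[0:160:10]*D   # world angle: 0=+x(up), 90=+y(left)
    angs=np.r_[-35:-25:5, 5:105:8]*D
    e=circ_edges(c,ctr,.043,.016,angs,1)
    q,res=fitc(e[:,3:],.043); ctr=q
print("disc top",ctr,(res*1e3).round(1))
print("free",fitc(e[:,3:])[0])
# scene predict
for z,r in((.016,.043),(.04,.0205),(.04,.01725)):
    for a in(0,90,180,270): print(z,r,a,((proj(s,[ctr[0]+r*np.cos(a*D),ctr[1]+r*np.sin(a*D),z])-[200,160]+.5)*9).round(), ((proj(c,[ctr[0]+r*np.cos(a*D),ctr[1]+r*np.sin(a*D),z])-[232,158]+.5)*15).round())
E
```

```text
[0.57639237 0.01405975 0.016     ]
disc top [0.57340866 0.01315277] [ 0.2 -0.1  2.  -1.8  2.2 -1.6 -0.3 -0.2 -0.   0.7 -0.4  0.4  0.2 -0.3
  0.2]
free [0.57309553 0.01295417 0.04328216]
0.016 0.043 0 [ 69. 389.] [262.  75.]
0.016 0.043 90 [105. 502.] [ 42. 290.]
0.016 0.043 180 [327. 469.] [261. 507.]
0.016 0.043 270 [279. 359.] [481. 290.]
0.04 0.0205 0 [130. 335.] [259. 162.]
0.04 0.0205 90 [148. 387.] [152. 267.]
0.04 0.0205 180 [254. 373.] [258. 372.]
0.04 0.0205 270 [232. 321.] [365. 267.]
0.04 0.01725 0 [139. 338.] [259. 179.]
0.04 0.01725 90 [155. 382.] [169. 267.]
0.04 0.01725 180 [244. 370.] [259. 355.]
0.04 0.01725 270 [226. 326.] [348. 267.]
```

```bash
python3 - <<'E'
from h import *
c=load("top0.npz"); s=load("scene0.npz")
ctr=np.array([.5733,.0131])
for p in((275,95),(158,130),(80,372),(420,380)):
    w=ray(c,232+p[0]/15-.5,158+p[1]/15-.5,.016)[:2]-ctr; print(p,np.hypot(*w).round(4),np.degrees(np.arctan2(w[1],w[0])).round(1))
for p in ((475,275),(600,275)):
    print(ray(c,232+p[0]/15-.5,158+p[1]/15-.5,.03).round(4))
for x,y in((.494,-.3685),): print(proj(s,[x,y,.028]))
b,f=crop(c,268,165,302,195,s=18); cv2.imwrite("pics/z6.png",b)
b,f=crop(c,184,204,212,232,s=20); cv2.imwrite("pics/z7.png",b)
b,f=crop(s,212,238,250,278,s=15); cv2.imwrite("pics/z8.png",b)
E
```

```text
(275, 95) 0.0392 -3.7
(158, 130) 0.0381 32.5
(80, 372) 0.039 114.4
(420, 380) 0.0357 -120.0
[ 0.5736 -0.0285  0.03  ]
[ 0.5736 -0.0527  0.03  ]
[309.78177235 154.66862396]
```

View pics/z6.png

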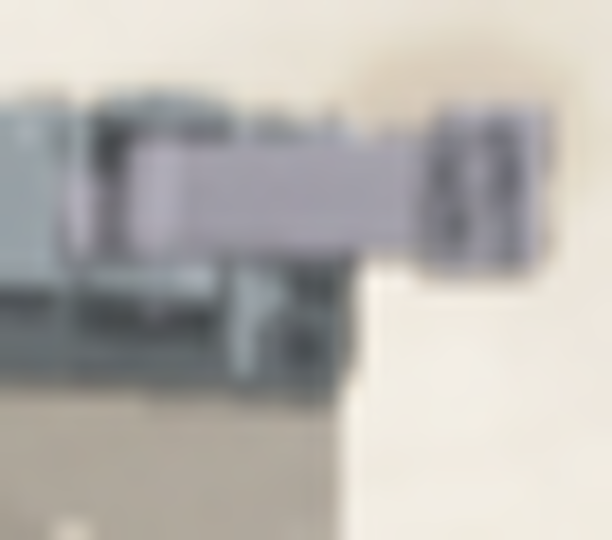

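View pics/z7.png

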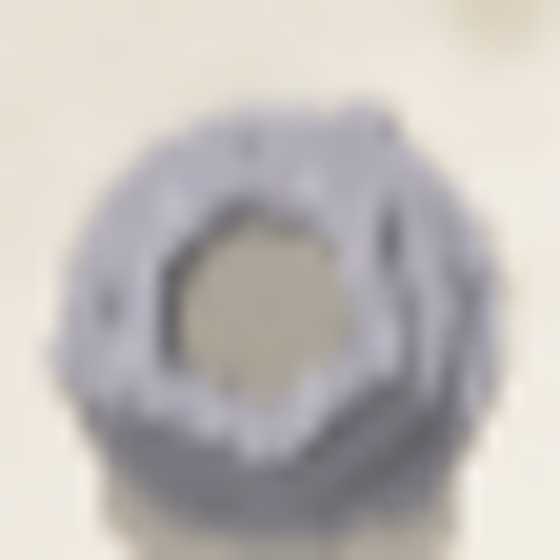

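View pics/z8.png

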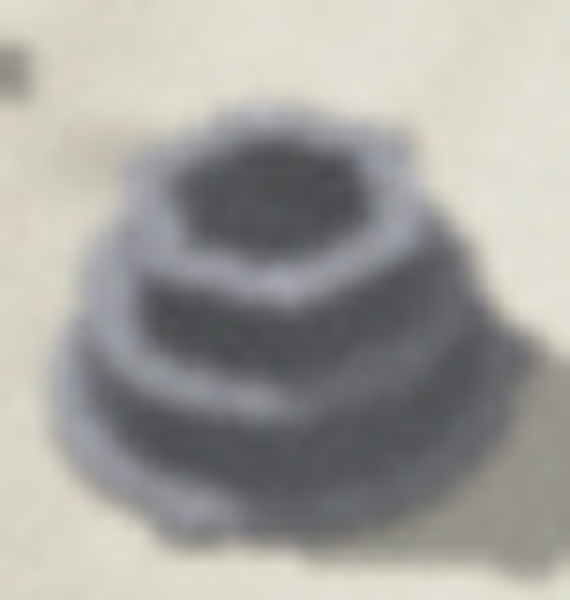

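{"op": "jog_arm", "data": {
  "moves": [
    [[0.12,0.09,-0.05,0,0,0,0],[0.2,0.15,-0.09,0,0,0,0],[0.245,0.178,-0.13,0,0,0,0],[0.245,0.178,-0.13,0,0,0,0],[0.245,0.178,-0.13,0,0,0,0],[0.245,0.178,-0.13,0,0,0,0],[0.245,0.178,-0.13,0,0,0,0],[0.245,0.178,-0.13,0,0,0,0],[0.245,0.178,-0.13,0,0,0,0],[0.245,0.178,-0.13,0,0,0,0],[0.245,0.178,-0.13,0,0,0,0],[0.245,0.178,-0.13,0,0,0,0]]
  ]
}}

```text
time_s: 1.1
tool_pos: [0.4936, -0.3687, 0.102]
eef_rot: [0.0, -0.212, 0.977, -0.0]
force: [-0.0, -0.2, 0.6]
gripper_width: 1.001
```

```bash
python3 - <<'E'
from h import *
from station import get_obs, capture
o=get_obs(); print(o["tool_pos"],o["eef_rot"],o["time_s"],o["joint_positions"])
c=capture("top"); s=capture("scene"); np.savez("top1.npz",**c); np.savez("scene1.npz",**s)
print(proj(c,o["tool_pos"]),proj(s,o["tool_pos"]))
a=cv2.resize(c["image"][160:250,330:430],None,fx=5,fy=5); b=cv2.resize(s["image"][100:190,270:330],None,fx=5,fy=5)
cv2.imwrite("pics/a1.png",np.hstack([a,b]))
E
```

```text
[ 0.49357906 -0.36867979  0.1019922 ] [ 2.56857868e-04 -2.11856312e-01  9.77300727e-01 -3.55626055e-04] 1.1 [-3.16709471e-01  1.04829728e-01 -8.28537606e-02  3.60205181e-04
 -1.38230999e+00 -8.27206170e-01]
[388.25305763 199.50270938] [311.6055451  132.41565777]
```

View pics/a1.png

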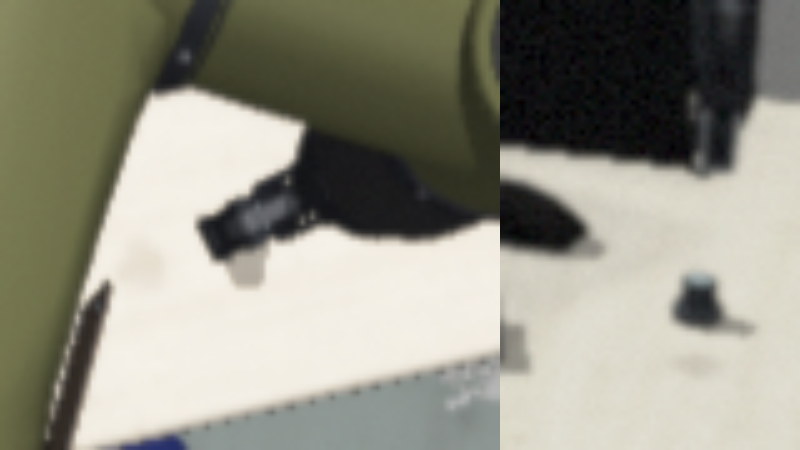

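{"op": "jog_arm", "data": {
  "moves": [
    [[0,0,-0.03,0,0,0,0],[0,0,-0.06,0,0,0,0],[0,0,-0.08,0,0,0,0],[0,0,-0.088,0,0,0,0],[0,0,-0.088,0,0,0,0],[0,0,-0.088,0,0,0,0.5],[0,0,-0.088,0,0,0,0.7],[0,0,-0.088,0,0,0,1],[0,0,-0.088,0,0,0,1],[0,0,-0.088,0,0,0,1],[0,0,-0.088,0,0,0,1],[0,0,-0.088,0,0,0,1]]
  ]
}}

```text
time_s: 2.2
tool_pos: [0.4945, -0.3681, 0.0144]
eef_rot: [0.0, -0.212, 0.977, -0.001]
force: [-1.2, -0.1, 4.3]
gripper_width: 0.223
```

{"op": "jog_arm", "data": {
  "moves": [
    [[0,0,0.001,0,0,0,0.4],[0,0,0.002,0,0,0,0.4],[0,0,0.002,0,0,0,0.4],[0,0,0.002,0,0,7,0.4],[0,0,0.002,0,0,14,0.4],[0,0,0.002,0,0,21,0.4],[0,0,0.002,0,0,28,0.4],[0,0,0.002,0,0,35,0.4],[0,0,0.002,0,0,42,0.4],[0,0,0.002,0,0,49,0.4],[0,0,0.002,0,0,56,0.4],[0,0,0.002,0,0,63,0.4],[0,0,0.002,0,0,70,0.4],[0,0,0.002,0,0,77,0.4],[0,0,0.002,0,0,84,0.4],[0,0,0.002,0,0,90,0.4],[0,0,0.002,0,0,90,0.5],[0,0,0.002,0,0,90,0.7],[0,0,0.002,0,0,90,1],[0,0,0.002,0,0,90,1]]
  ]
}}

```text
time_s: 3.87
tool_pos: [0.494, -0.368, 0.0154]
eef_rot: [0.0, 0.841, -0.542, 0.0]
force: [0.2, -1.0, 2.7]
gripper_width: 0.221
```

{"op": "jog_arm", "data": {
  "moves": [
    [[0,0,0,0,0,0,1],[0,0,0,0,0,0,1],[0,0,0,0,0,0,1]]
  ]
}}

```text
time_s: 4.12
tool_pos: [0.494, -0.368, 0.0154]
eef_rot: [0.0, 0.841, -0.541, 0.0]
force: [1.0, 0.6, 1.0]
gripper_width: 0.216
```

{"op": "jog_arm", "data": {
  "moves": [
    [[0,0,0.02,0,0,0,1],[0,0,0.05,0,0,0,1],[0.005,0.02,0.08,0,0,0,1],[0.01,0.045,0.11,0,0,0,1],[0.015,0.075,0.11,0,0,0,1],[0.022,0.105,0.11,0,0,0,1],[0.028,0.135,0.11,0,0,0,1],[0.034,0.165,0.11,0,0,0,1],[0.04,0.195,0.11,0,0,0,1],[0.047,0.225,0.11,0,0,0,1],[0.053,0.255,0.11,0,0,0,1],[0.06,0.285,0.11,0,0,0,1],[0.066,0.315,0.11,0,0,0,1],[0.071,0.34,0.11,0,0,0,1],[0.076,0.365,0.1,0,0,0,1],[0.079,0.381,0.085,0,0,0,1],[0.079,0.381,0.065,0,0,0,1],[0.079,0.381,0.05,0,0,0,1],[0.079,0.381,0.045,0,0,0,1],[0.079,0.381,0.045,0,0,0,1]]
  ]
}}

```text
time_s: 5.78
tool_pos: [0.5717, 0.0129, 0.0582]
eef_rot: [0.001, 0.841, -0.541, -0.001]
force: [0.0, -0.9, -1.0]
gripper_width: 0.22
```

```bash
python3 - <<'E'
from h import *
from station import get_obs, capture
o=get_obs(); print(o["tool_pos"],o["eef_rot"],o["time_s"],o["force"])
c=capture("top"); s=capture("scene"); np.savez("top2.npz",**c); np.savez("scene2.npz",**s)
a=cv2.resize(c["image"][150:210,230:300],None,fx=6,fy=6); b=cv2.resize(s["image"][150:235,195:265],None,fx=6,fy=6)
cv2.imwrite("pics/a2a.png",a);cv2.imwrite("pics/a2b.png",b)
E
```

```text
[0.57170481 0.01285035 0.05824881] [ 0.00140185  0.84100814 -0.54101907 -0.0013061 ] 5.7833 [ 0.02087956 -0.94575715 -1.03956387]
```

View pics/a2a.png

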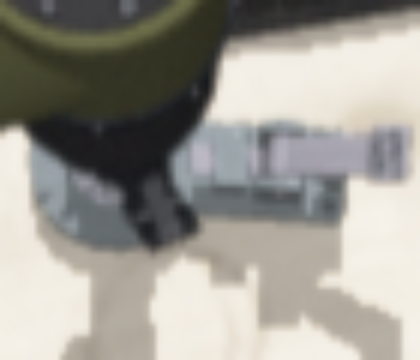

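View pics/a2b.png

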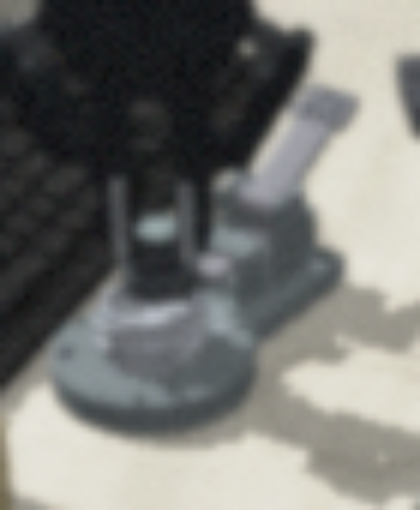

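{"op": "jog_arm", "data": {
  "moves": [
    [[0,0,0,0,0,0,1],[0,0,-0.002,0,0,0,1],[0,0,-0.004,0,0,0,1],[0,0,-0.006,0,0,0,1],[0,0,-0.008,0,0,0,1],[0,0,-0.008,0,0,0,1]]
  ]
}}

```text
time_s: 6.38
tool_pos: [0.5736, 0.0131, 0.0548]
eef_rot: [-0.0, 0.841, -0.541, 0.001]
force: [-4.5, 1.4, 9.2]
gripper_width: 0.216
```

{"op": "jog_arm", "data": {
  "moves": [
    [[-0.001,0,0,0,0,0,1],[-0.0015,0,0,0,0,0,1],[-0.0015,0,0,0,0,0,1],[-0.0015,0,0,0,0,0,1]]
  ]
}}

```text
time_s: 6.72
tool_pos: [0.5732, 0.0132, 0.055]
eef_rot: [-0.001, 0.841, -0.541, 0.002]
force: [0.1, 1.4, 7.7]
gripper_width: 0.218
```

```bash
python3 - <<'E'
from station import get_obs
o=get_obs(); print(o["tool_pos"],o["force"],o["ft_torque"])
E
```

```text
[0.57320998 0.01323346 0.05502096] [0.14843959 1.43868149 7.69372642] [ 0.2199348   0.08566379 -0.02561033]
```

```bash
python3 - <<'E'
from h import *
D=np.pi/180
for nm in("top","scene"):
    c=load(nm+"0.npz")
    b,f=crop(c,*((238,164,262,188) if nm=="top" else (208,192,232,208)),s=24)
    for r in (.01725,.0205):
      for i in range(0,36):
        a=i*10*D
        p=proj(c,[.5733+r*np.cos(a),.0131+r*np.sin(a),.04]); x0,y0=((238,164) if nm=="top" else (208,192))
        q=((p-[x0,y0]+.5)*24).astype(int); cv2.circle(b,tuple(q.tolist()),3 if i else 7,(0,0,255) if r<.02 else (0,200,0),-1)
    cv2.imwrite(f"pics/r_{nm}.png",b)
# flange top edge / neck in current images
for nm in("top","scene"):
    c=load(nm+"2.npz"); 
s=load("scene2.npz"); b,f=crop(s,204,180,236,222,s=14); cv2.imwrite("pics/r_s2.png",b)
E
```

```text
(no output)
```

View pics/r_top.png

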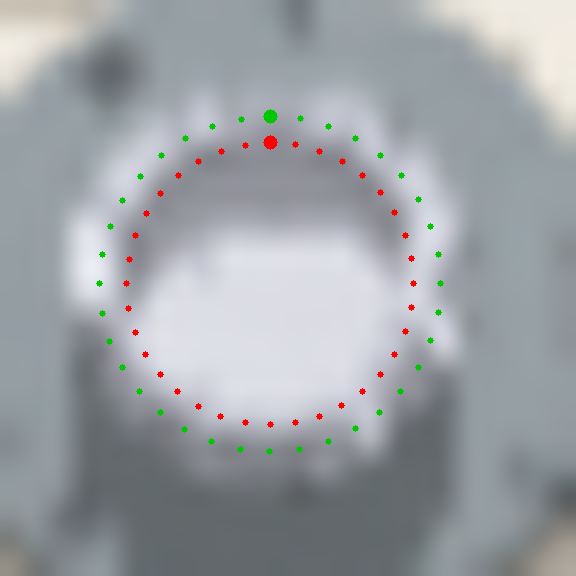

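View pics/r_scene.png

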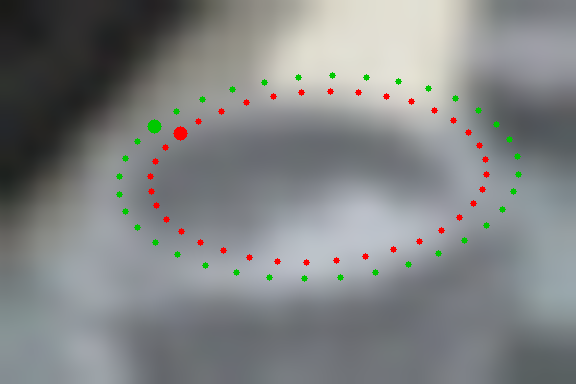

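View pics/r_s2.png

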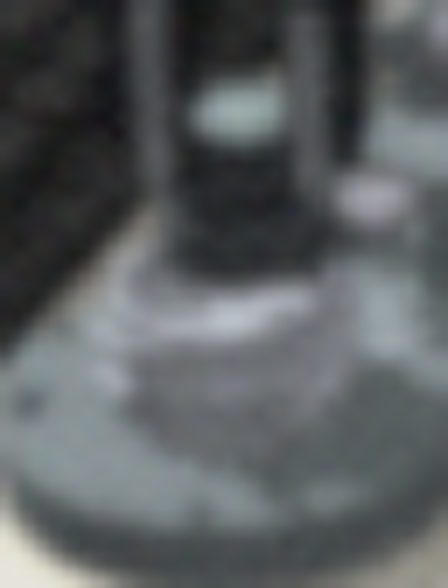

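```bash
python3 - <<'E'
from h import *
s=load("scene2.npz")
print(proj(s,[.5717,.0129,.0708]), proj(s,[.5733,.0131,.04]))
b,f=crop(s,212,180,230,196,s=16); h=cv2.cvtColor(b,cv2.COLOR_BGR2HSV); g=h[...,2]
for t in (110,125,140):
  for o in blobs(g>t,f): print(t,o[0].round(2),o[1],o[2].round(2),(o[3]/16).round(1))
s=load("scene0.npz")
b,f=crop(s,208,192,232,208,s=16); g=cv2.cvtColor(b,cv2.COLOR_BGR2GRAY); print(cv2.cvtColor(s["image"],cv2.COLOR_BGR2GRAY)[194:206,210:232])
E
```

```text
[220.8074485  187.98392332] [220.78456742 198.80756602]
110 [220.9  187.42] 5228 [220.93 187.42] [3.9 6.6]
110 [228.63 193.65] 1554 [228.62 193.61] [2.1 3.9]
125 [220.82 187.45] 3941 [220.83 187.46] [3.3 5.9]
125 [228.81 193.69] 1077 [228.79 193.7 ] [1.7 3.5]
140 [220.76 187.46] 2810 [220.77 187.46] [2.7 5.1]
140 [228.92 193.6 ] 595 [228.92 193.61] [1.4 2.2]
[[ 44  44  36  51  86 121 138 146 159 193 217 220 222 220 224 219 206 171
  152 151 156 156]
 [ 42  37  45  80 116 136 149 152 162 192 203 205 209 216 220 219 198 148
  119 126 136 131]
 [ 35  41  72 109 132 146 151 154 152 155 157 160 169 182 192 199 186 144
  103  93  98  97]
 [ 43  76 110 129 137 136 130 125 121 119 116 116 120 130 142 165 168 150
  111  88  85  89]
 [ 62 104 140 140 126 117 112 112 108 108 108 108 111 112 116 132 152 158
  134 113 108 100]
 [ 96 125 149 135 116 111 112 113 118 122 120 127 138 136 126 126 140 163
  152 143 136 125]
 [123 142 153 134 114 115 120 121 129 139 145 159 176 181 161 156 152 156
  154 152 150 140]
 [140 154 163 149 132 129 134 134 138 160 175 180 191 192 189 180 165 147
  142 143 155 155]
 [152 160 158 154 148 149 152 153 162 180 191 194 189 187 176 162 141 125
  123 134 154 160]
 [156 165 157 148 151 158 167 168 172 178 179 177 167 159 138 124 115 119
  128 139 154 162]
 [147 160 159 146 142 135 134 133 139 141 132 133 126 122 113 113 120 125
  125 133 154 159]
 [150 151 140 124 118 117 112 110 110 115 110 112 109 109 108 113 119 121
  122 121 130 136]]
```

{"op": "jog_arm", "data": {
  "moves": [
    [[0.0015,0,0.01,0,0,0,1],[0.0015,0,0.01,0,0,0,1],[0.0015,0,0.01,0,0,0,1],[0.0015,0,0.01,0,0,0,1],[0.0015,0,0.01,0,0,0,1]]
  ]
}}

```text
time_s: 7.13
tool_pos: [0.5725, 0.013, 0.0615]
eef_rot: [0.0, 0.841, -0.541, -0.0]
force: [0.2, 0.2, -1.8]
gripper_width: 0.216
```

```bash
python3 - <<'E'
from h import *
from station import get_obs, capture
o=get_obs(); print(o["tool_pos"],o["force"],o["ft_torque"])
s=capture("scene"); c=capture("top"); np.savez("scene3.npz",**s); np.savez("top3.npz",**c)
print(get_obs()["tool_pos"])
b,f=crop(s,204,180,236,222,s=14); cv2.imwrite("pics/r_s3.png",b)
b,f=crop(c,236,166,272,196,s=16); cv2.imwrite("pics/r_t3.png",b)
E
```

```text
[0.57251566 0.01300627 0.06154468] [ 0.18870879  0.22792599 -1.80565774] [ 0.03463554 -0.00138109 -0.0360717 ]
[0.57259857 0.01303759 0.06167583]
```

View pics/r_s3.png

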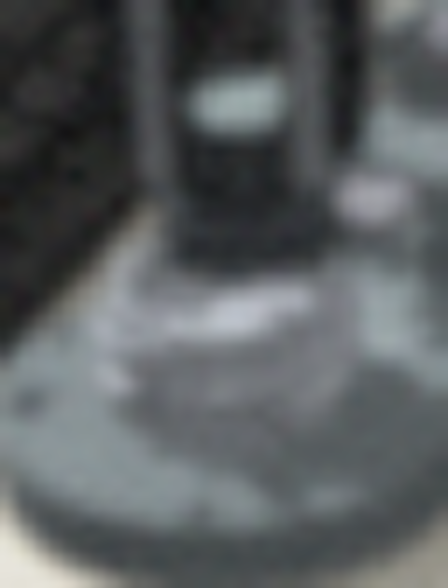

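View pics/r_t3.png

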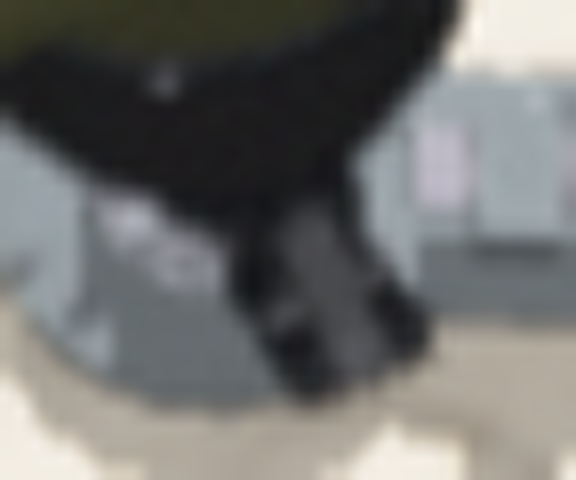

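{"op": "jog_arm", "data": {
  "moves": [
    [[0.0015,0,-0.003,0,0,0,1],[0.0015,0,-0.006,0,0,0,1],[0.0015,0,-0.008,0,0,0,1],[0.0015,0,-0.009,0,0,0,1],[0.0015,0,-0.009,0,0,0,1]]
  ]
}}

```text
time_s: 7.65
tool_pos: [0.5748, 0.0132, 0.0547]
eef_rot: [-0.0, 0.841, -0.541, 0.001]
force: [-4.3, 0.5, 7.6]
gripper_width: 0.214
```

```bash
cat > st.py <<'E'
from station import get_obs
import numpy as np
o=get_obs(); F=np.array(o["force"])-[.1,0,-1.2]; T=np.array(o["ft_torque"])-[.03,0,-.03]
print(round(float(o["time_s"]),2),"pos",np.round(o["tool_pos"],4),"F",F.round(2),"T",T.round(3),"w",o["gripper_width"])
rz=-.0154; print("contact dir", np.round(((T[0]+rz*F[1])/F[2],(rz*F[0]-T[1])/F[2]),4)[::-1])
E
python3 st.py
```

```text
7.65 pos [0.5748 0.0132 0.0547] F [-4.43  0.53  8.83] T [0.349 1.306 0.01 ] w 0.21430290293009696
contact dir [-0.1402  0.0386]
```

{"op": "jog_arm", "data": {
  "moves": [
    [[0,0.001,0,0,0,0,1],[0,0.002,0,0,0,0,1],[0,0.003,0,0,0,0,1],[0,0.003,0,0,0,0,1],[0,0.003,0,0,0,0,1]]
  ]
}}

```text
time_s: 8.07
tool_pos: [0.5746, 0.0163, 0.053]
eef_rot: [-0.0, 0.841, -0.541, 0.0]
force: [1.5, 0.6, -0.7]
gripper_width: 0.217
```

```bash
python3 st.py
```

```text
8.07 pos [0.5746 0.0163 0.053 ] F [1.38 0.64 0.55] T [ 0.074 -0.488  0.031] w 0.21690387074734396
contact dir [0.8506 0.1176]
```

{"op": "jog_arm", "data": {
  "moves": [
    [[0,0,-0.002,0,0,0,1],[0,0,-0.004,0,0,0,1],[0,0,-0.006,0,0,0,1],[0,0,-0.008,0,0,0,1],[0,0,-0.008,0,0,0,1]]
  ]
}}

```text
time_s: 8.48
tool_pos: [0.5748, 0.0161, 0.0464]
eef_rot: [-0.0, 0.841, -0.541, 0.0]
force: [-0.9, 0.5, 4.9]
gripper_width: 0.218
```

```bash
python3 st.py
```

```text
8.48 pos [0.5748 0.0161 0.0464] F [-0.98  0.51  6.08] T [0.138 0.461 0.052] w 0.21756179570611306
contact dir [-0.0734  0.0213]
```

{"op": "jog_arm", "data": {
  "moves": [
    [[0,0.001,0.002,0,0,0,1],[0,0.003,0.002,0,0,0,1],[0,0.003,0.002,0,0,0,1]]
  ]
}}

```text
time_s: 8.73
tool_pos: [0.5746, 0.0176, 0.0475]
eef_rot: [0.001, 0.841, -0.541, 0.001]
force: [3.8, -6.7, 1.2]
gripper_width: 0.216
```

{"op": "jog_arm", "data": {
  "moves": [
    [[0,-0.003,0,0,0,0,1],[0,-0.006,0,0,0,0,1],[0,-0.007,0,0,0,0,1],[0,-0.007,0,0,0,0,1]]
  ]
}}

```text
time_s: 9.07
tool_pos: [0.5752, 0.0145, 0.0471]
eef_rot: [-0.002, 0.841, -0.541, -0.0]
force: [2.9, 7.8, -1.8]
gripper_width: 0.217
```

{"op": "jog_arm", "data": {
  "moves": [
    [[0.002,0.0035,0,0,0,0,1],[0.003,0.0035,0,0,0,0,1],[0.003,0.0035,0,0,0,0,1]]
  ]
}}

```text
time_s: 9.32
tool_pos: [0.5769, 0.0155, 0.0466]
eef_rot: [0.001, 0.841, -0.541, -0.001]
force: [-0.5, -0.1, -0.8]
gripper_width: 0.22
```

{"op": "jog_arm", "data": {
  "moves": [
    [[-0.003,0,0,0,0,0,1],[-0.006,0,0,0,0,0,1],[-0.006,0,0,0,0,0,1],[-0.006,0,0,0,0,0,1]]
  ]
}}

```text
time_s: 9.65
tool_pos: [0.574, 0.0161, 0.0479]
eef_rot: [-0.003, 0.841, -0.541, 0.003]
force: [11.7, 0.6, -6.7]
gripper_width: 0.219
```

{"op": "jog_arm", "data": {
  "moves": [
    [[0.0042,0.0005,0,0,0,0,1],[0.0042,0.0005,-0.0005,0,0,0,1],[0.0042,0.0005,-0.001,0,0,0,1],[0.0042,0.0005,-0.001,0,0,0,0.5],[0.0042,0.0005,-0.001,0,0,0,0.5],[0.0042,0.0005,-0.001,0,0,0,0.5],[0.0042,0.0005,0.01,0,0,0,0.4],[0.0042,0.0005,0.04,0,0,0,0],[0.0042,0.0005,0.08,0,0,0,0],[-0.02,0.04,0.1,0,0,0,0],[-0.06,0.08,0.1,0,0,0,0],[-0.09,0.11,0.1,0,0,0,0],[-0.12,0.14,0.1,0,0,0,0],[-0.12,0.14,0.1,0,0,0,0],[-0.12,0.14,0.1,0,0,0,0]]
  ]
}}

```text
time_s: 10.9
tool_pos: [0.4494, 0.1583, 0.149]
eef_rot: [-0.001, 0.842, -0.539, 0.0]
force: [1.4, -0.2, -0.4]
gripper_width: 1.002
```

```bash
python3 - <<'E'
from h import *
from station import get_obs, capture
s=capture("scene"); c=capture("top"); np.savez("scene4.npz",**s); np.savez("top4.npz",**c)
b,f=crop(s,195,160,265,230,s=8); cv2.imwrite("pics/r_s4.png",b)
b,f=crop(c,180,150,305,240,s=6); cv2.imwrite("pics/r_t4.png",b)
# ring
c=load("top0.npz"); f=lambda x,y:(184+x/20-.5,204+y/20-.5)
bc=ray(c,*f(263,312),.033); print("bore centre",bc)
D=np.pi/180; ctr=np.array(bc[:2])
e=circ_edges(c,ctr,.0325,.004,np.r_[15:95:8,-20:-10:5]*D,1); q,res=fitc(e[:,3:],.0325); print("flange",q,(res*1e3).round(1),fitc(e[:,3:])[0])
for n,p in dict(ear=(380,112),hexcorner=(395,205),left=(55,365),hc2=(300,440),hc3=(410,390),hc4=(215,195)).items():
    z=.004 if n in("ear","left") else .033
    w=ray(c,*f(*p),z)[:2]-(q if z<.01 else ctr); print(n,np.hypot(*w).round(4),np.degrees(np.arctan2(w[1],w[0])).round(1))
E
```

```text
bore centre [0.44763004 0.16186825 0.033     ]
flange [0.44884289 0.16286523] [-1.4 -0.6 -0.7 -0.1 -0.1 -0.   0.4  0.5  0.3  0.2  1.9  1.8] [0.44560967 0.15999884 0.03642191]
ear 0.0338 -23.7
hexcorner 0.0241 -50.5
left 0.0337 100.5
hc2 0.0191 -162.9
hc3 0.024 -117.9
hc4 0.0183 23.2
```

View pics/r_s4.png

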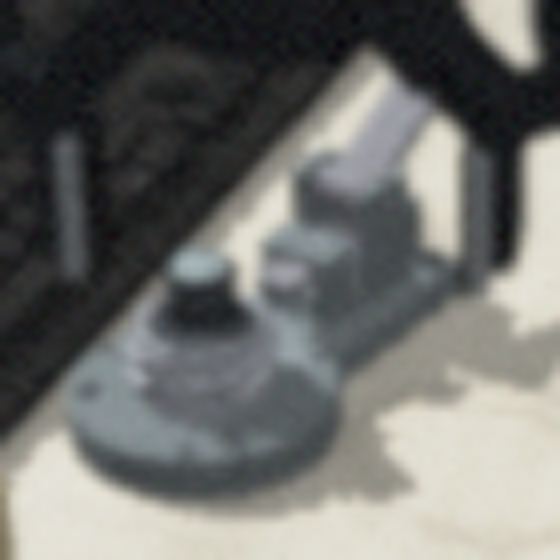

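View pics/r_t4.png

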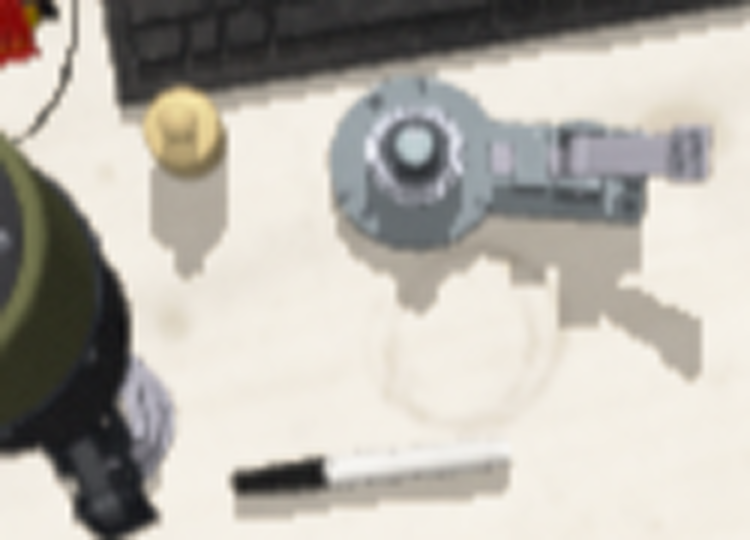

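```bash
python3 st.py; python3 - <<'E'
from h import *
c=load("top0.npz"); s=load("scene0.npz")
print("marker tip",ray(c,219,231,.008), "weight",ray(c,210.5,172,.04))
f=lambda x,y:(268+x/18-.5,165+y/18-.5)
p=ray(c,*f(485,190),.078)[:2]; h=p-np.array([.573,.0135]); print("pad",p,np.hypot(*h),np.degrees(np.arctan2(h[1],h[0]))+90)
# scene ears
g=lambda x,y:(212+x/15-.5,238+y/15-.5)
ctr=np.array([.4495,.1635])
print(proj(s,[*ctr,.033]),g(268,195), proj(s,[*ctr,0.0]))
b=ray(s,*g(268,193),.033)[:2]; print("ring scene bore",b)
for p in((190,530),(520,345)):
    w=ray(s,*g(*p),.003)[:2]-b; print(np.hypot(*w),np.degrees(np.arctan2(w[1],w[0])))
E
```

```text
11.0 pos [0.4512 0.1563 0.1486] F [ 0.29 -0.38  1.08] T [-0.108 -0.002  0.046] w 1.0017779458470675
contact dir [-0.0026 -0.0943]
marker tip [0.41530531 0.09984894 0.008     ] weight [0.58324608 0.12359176 0.04      ]
pad [ 0.56649061 -0.11575172] 0.12941552486721805 -2.8831018953905243
[230.12696104 249.87072295] (229.36666666666667, 250.5) [230.65350582 262.56665789]
ring scene bore [0.44997106 0.16561016]
0.034391953284836144 103.59623475707154
0.033861982646954544 -142.60893528517195
```

{"op": "jog_arm", "data": {
  "moves": [
    [[-0.0015,0.0095,0,0,0,-7,0],[-0.0015,0.0095,0,0,0,-14,0],[-0.0015,0.0095,-0.02,0,0,-21,0],[-0.0015,0.0095,-0.04,0,0,-28,0],[-0.0015,0.0095,-0.06,0,0,-35,0],[-0.0015,0.0095,-0.07,0,0,-42,0],[-0.0015,0.0095,-0.08,0,0,-45,0],[-0.0015,0.0095,-0.1,0,0,-45,0],[-0.0015,0.0095,-0.12,0,0,-45,0],[-0.0015,0.0095,-0.125,0,0,-45,0],[-0.0015,0.0095,-0.125,0,0,-45,0.2],[-0.0015,0.0095,-0.125,0,0,-45,0.5],[-0.0015,0.0095,-0.125,0,0,-45,1],[-0.0015,0.0095,-0.125,0,0,-45,1],[-0.0015,0.0095,-0.125,0,0,-45,1],[-0.0015,0.0095,-0.125,0,0,-45,1]]
  ]
}}

```text
time_s: 12.33
tool_pos: [0.451, 0.1657, 0.0241]
eef_rot: [0.002, -0.57, 0.821, -0.0]
force: [-0.6, -1.8, 6.0]
gripper_width: 0.447
```

```bash
python3 st.py
```

```text
12.33 pos [0.451  0.1657 0.0241] F [-0.68 -1.84  7.22] T [-0.083  0.238 -0.001] w 0.44673802310481775
contact dir [-0.0315 -0.0076]
```

{"op": "jog_arm", "data": {
  "moves": [
    [[0,0,0.002,0,0,0,0.3],[0,0,0.004,0,0,0,0.3],[0,0,0.004,0,0,0,0.3],[0,0,0.004,0,0,7,0.3],[0,0,0.004,0,0,14,0.3],[0,0,0.004,0,0,21,0.3],[0,0,0.004,0,0,28,0.3],[0,0,0.004,0,0,35,0.3],[0,0,0.004,0,0,42,0.3],[0,0,0.004,0,0,49,0.3],[0,0,0.004,0,0,56,0.3],[0,0,0.004,0,0,60,0.3],[0,0,0.004,0,0,60,0.3],[0,0,0.004,0,0,60,0.5],[0,0,0.004,0,0,60,1],[0,0,0.004,0,0,60,1],[0,0,0.004,0,0,60,1],[0,0,0.004,0,0,60,1]]
  ]
}}

```text
time_s: 13.83
tool_pos: [0.4501, 0.1652, 0.0267]
eef_rot: [-0.0, 0.904, -0.427, 0.0]
force: [-1.7, 0.7, 4.2]
gripper_width: 0.44
```

```bash
python3 st.py; python3 - <<'E'
from h import *
from station import get_obs, capture
o=get_obs(); R0=R.from_quat(np.r_[o["eef_rot"][1:],o["eef_rot"][0]]).as_matrix(); print(np.degrees(np.arctan2(R0[1,1],R0[0,1])), np.degrees(o["joint_positions"]).round(1), R0[:,2])
s=capture("scene"); np.savez("scene5.npz",**s)
b,f=crop(s,205,225,260,285,s=10); cv2.imwrite("pics/r_s5.png",b)
E
```

```text
13.83 pos [0.4501 0.1652 0.0267] F [-1.78  0.66  5.36] T [-0.078  0.445 -0.086] w 0.4397571594795348
contact dir [-0.078  -0.0165]
-140.5311837342528 [ 44.4 -12.6 -30.6   0.  -71.9  -4.9] [ 4.12870242e-04  8.71776976e-05 -9.99999911e-01]
```

View pics/r_s5.png

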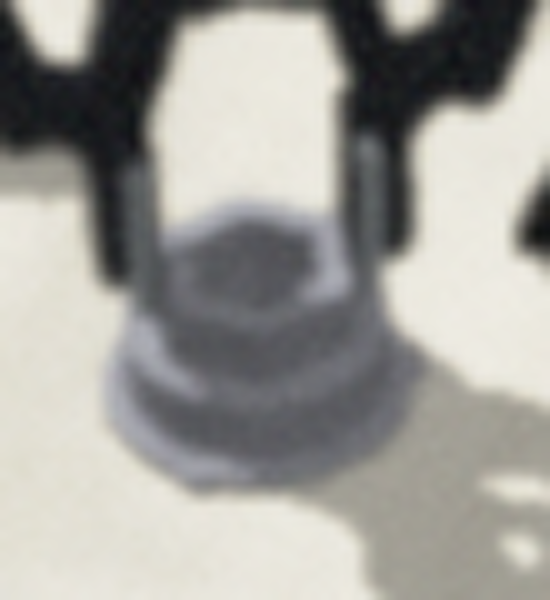

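{"op": "jog_arm", "data": {
  "moves": [
    [[0,0,0.02,0,0,0,1],[0,0,0.05,0,0,0,1],[0.003,-0.004,0.075,0,0,3,1],[0.015,-0.018,0.085,0,0,6,1],[0.03,-0.036,0.085,0,0,9,1],[0.045,-0.054,0.085,0,0,12,1],[0.06,-0.072,0.085,0,0,15,1],[0.075,-0.09,0.085,0,0,17.5,1],[0.09,-0.108,0.085,0,0,17.5,1],[0.105,-0.125,0.085,0,0,17.5,1],[0.117,-0.139,0.085,0,0,17.5,1],[0.125,-0.1488,0.085,0,0,17.5,1],[0.125,-0.1488,0.085,0,0,17.5,1],[0.125,-0.1488,0.08,0,0,17.5,1],[0.125,-0.1488,0.065,0,0,17.5,1],[0.125,-0.1488,0.055,0,0,17.5,1],[0.125,-0.1488,0.047,0,0,17.5,1],[0.125,-0.1488,0.047,0,0,17.5,1],[0.125,-0.1488,0.047,0,0,17.5,1]]
  ]
}}

```text
time_s: 15.47
tool_pos: [0.5745, 0.0165, 0.0728]
eef_rot: [0.0, 0.959, -0.284, -0.0]
force: [0.6, -0.3, -2.4]
gripper_width: 0.439
```

```bash
python3 st.py; python3 - <<'E'
from h import *
from station import get_obs, capture
s=capture("scene"); np.savez("scene6.npz",**s)
b,f=crop(s,195,160,265,230,s=8); cv2.imwrite("pics/r_s6.png",b)
E
```

```text
15.47 pos [0.5745 0.0165 0.0728] F [ 0.47 -0.28 -1.2 ] T [-0.026 -0.011  0.087] w 0.43921355318511907
contact dir [-0.0036  0.018 ]
```

View pics/r_s6.png

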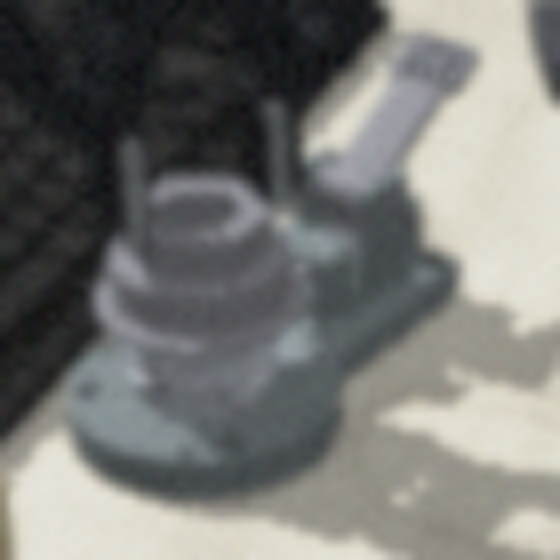

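{"op": "jog_arm", "data": {
  "moves": [
    [[0,0,-0.003,0,0,0,1],[0,0,-0.006,0,0,0,1],[0,0,-0.008,0,0,0,1],[0,0,-0.01,0,0,0,1],[0,0,-0.012,0,0,0,1],[0,0,-0.012,0,0,0,1]]
  ]
}}

```text
time_s: 16.02
tool_pos: [0.575, 0.0162, 0.0609]
eef_rot: [0.0, 0.959, -0.284, 0.0]
force: [2.0, -0.6, -3.0]
gripper_width: 0.437
```

```bash
python3 st.py
```

```text
16.02 pos [0.575  0.0162 0.0609] F [ 1.93 -0.56 -1.84] T [-0.247 -0.52   0.001] w 0.4372429422255906
contact dir [-0.2663  0.1297]
```

{"op": "jog_arm", "data": {
  "moves": [
    [[0,0,-0.002,0,0,0,1],[0,0,-0.004,0,0,0,1],[0,0,-0.006,0,0,0,1],[0,0,-0.006,0,0,0,1]]
  ]
}}

```text
time_s: 16.35
tool_pos: [0.5752, 0.0162, 0.0557]
eef_rot: [0.0, 0.959, -0.284, 0.0]
force: [0.7, 0.1, 0.3]
gripper_width: 0.439
```

```bash
python3 st.py
```

```text
16.35 pos [0.5752 0.0162 0.0557] F [0.61 0.05 1.55] T [-0.176 -0.092  0.059] w 0.43882157495513313
contact dir [ 0.0533 -0.1142]
```

{"op": "jog_arm", "data": {
  "moves": [
    [[0,0,0,0,0,-5,1],[0,0,0,0,0,-10,1],[0,0,0,0,0,-15,1],[0,0,-0.0004,0,0,-20,1],[0,0,-0.001,0,0,-25,1],[0,0,-0.0015,0,0,-30,1],[0,0,-0.002,0,0,-35,1],[0,0,-0.0025,0,0,-40,1],[0,0,-0.003,0,0,-45,1],[0,0,-0.0035,0,0,-50,1],[0,0,-0.004,0,0,-55,1],[0,0,-0.004,0,0,-55,1]]
  ]
}}

```text
time_s: 17.35
tool_pos: [0.5754, 0.0164, 0.0518]
eef_rot: [-0.001, 0.718, -0.696, 0.0]
force: [1.1, 0.6, 0.4]
gripper_width: 0.442
```

```bash
cat >> st.py <<'E'
from h import R
M=R.from_quat(np.r_[o["eef_rot"][1:],o["eef_rot"][0]]).as_matrix(); print("jaw",np.degrees(np.arctan2(M[1,1],M[0,1])), "j6",np.degrees(o["joint_positions"][5]))
E
python3 st.py
```

```text
17.35 pos [0.5754 0.0164 0.0518] F [1.03 0.64 1.57] T [-0.115 -0.446 -0.036] w 0.4421477051483393
contact dir [ 0.2743 -0.0796]
jaw -178.1574796047946 j6 -19.766502342903593
```

{"op": "jog_arm", "data": {
  "moves": [
    [[0,0,-0.0003,0,0,-4,1],[0,0,-0.0005,0,0,-8,1],[0,0,-0.0005,0,0,-12,1],[0,0,-0.0005,0,0,-15,1],[0,0,-0.0005,0,0,-17,1],[0,0,-0.0005,0,0,-17,1]]
  ]
}}

```text
time_s: 17.85
tool_pos: [0.5757, 0.0164, 0.0517]
eef_rot: [0.001, -0.61, 0.793, -0.001]
force: [1.9, 0.2, 1.9]
gripper_width: 0.442
```

```bash
python3 st.py;  python3 - <<'E'
from h import *
from station import get_obs, capture
s=capture("scene"); np.savez("scene7.npz",**s)
b,f=crop(s,195,160,265,230,s=8); cv2.imwrite("pics/r_s7.png",b)
E
```

```text
17.85 pos [0.5757 0.0164 0.0517] F [1.76 0.2  3.08] T [-0.131 -0.599  0.026] w 0.44226265592825914
contact dir [ 0.1859 -0.0435]
jaw 165.10821547563145 j6 -36.50412710682605
```

View pics/r_s7.png

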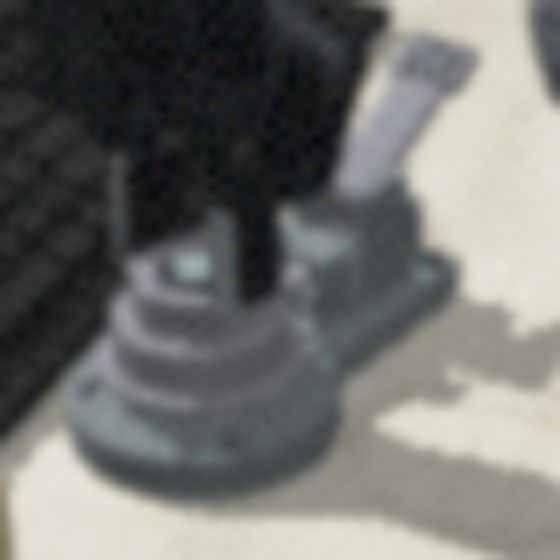

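{"op": "jog_arm", "data": {
  "moves": [
    [[0,0,0,0,0,-3,1],[0,0,0,0,0,-6,1],[0,0,0,0,0,-6,1],[0,0,0,0,0,-6,1]]
  ]
}}

```text
time_s: 18.23
tool_pos: [0.5758, 0.0164, 0.0516]
eef_rot: [0.001, -0.568, 0.823, -0.0]
force: [3.1, 0.9, 2.9]
gripper_width: 0.441
```

```bash
python3 st.py
```

```text
18.23 pos [0.5758 0.0164 0.0516] F [3.03 0.87 4.08] T [-0.01  -1.275 -0.015] w 0.44070020251765807
contact dir [ 0.3012 -0.0056]
jaw 159.19227498564288 j6 -42.416268151404275
```

{"op": "jog_arm", "data": {
  "moves": [
    [[0,0,0,0,0,0,0.6],[0,0,0,0,0,0,0.3],[0,0,0,0,0,0,0.3],[0,0,0.02,0,0,0,0.3],[0,0,0.05,0,0,0,0.3],[0,0,0.08,0,0,0,0.6],[-0.002,-0.03,0.09,0,0,0,1],[-0.004,-0.06,0.09,0,0,0,1],[-0.005,-0.09,0.09,0,0,0,1],[-0.006,-0.12,0.09,0,0,0,1],[-0.007,-0.132,0.09,0,0,0,1],[-0.007,-0.132,0.09,0,0,0,1]]
  ]
}}

```text
time_s: 19.23
tool_pos: [0.5668, -0.1179, 0.1399]
eef_rot: [-0.001, -0.565, 0.825, 0.001]
force: [-0.3, 0.2, -0.5]
gripper_width: -0.001
```

```bash
python3 st.py;  python3 - <<'E'
from h import *
from station import get_obs, capture
s=capture("scene"); np.savez("scene8.npz",**s); c=capture("top"); np.savez("top8.npz",**c)
b,f=crop(s,195,160,265,230,s=8); cv2.imwrite("pics/r_s8.png",b)
b,f=crop(c,228,154,278,200,s=12)
cv2.imwrite("pics/r_t8.png",b)
E
```

```text
19.23 pos [ 0.5668 -0.1179  0.1399] F [-0.37  0.16  0.71] T [0.035 0.002 0.061] w -0.0012684269257698414
contact dir [0.0051 0.046 ]
jaw 158.86558411100611 j6 -29.21295690632707
```

View pics/r_s8.png

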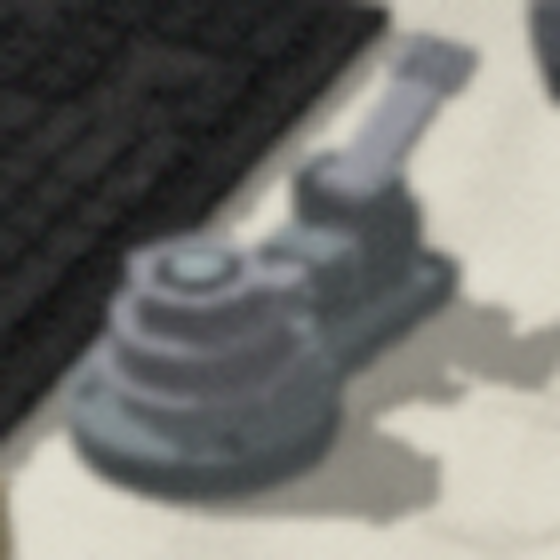

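View pics/r_t8.png

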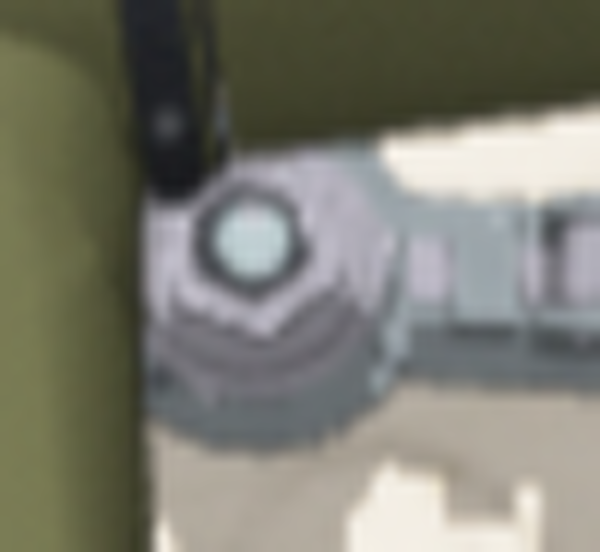

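```bash
python3 - <<'E'
from h import *
for n in("top0","top4","top8"):
    c=load(n+".npz"); g=cv2.cvtColor(c["image"],cv2.COLOR_BGR2GRAY).astype(float)
    P=[];Q=[]
    for u in np.arange(264,286,1.):
        v=np.arange(178,192,.1); d=np.gradient(map_coordinates(g,[v,np.full_like(v,u)],order=3)); k=np.argmax(d); P.append(ray(c,u,v[k],0.0)[:2])
        v=np.arange(166,176,.1); d=np.gradient(map_coordinates(g,[v,np.full_like(v,u)],order=3)); k=np.argmin(d); Q.append(ray(c,u,v[k],0.016)[:2])
    for A in(P,Q):
        A=np.array(A); vx,vy,x0,y0=cv2.fitLine(A.astype(np.float32),cv2.DIST_HUBER,0,.001,.001).ravel()
        r=(A[:,0]-x0)*vy-(A[:,1]-y0)*vx
        print(n,"yaw",np.degrees(np.arctan2(-vx*np.sign(vy),abs(vy))).round(2),(r*1e3).round(1))
E
```

```text
top0 yaw -3.62 [-0.   0.2  0.3 -0.4 -0.5 -0.3 -0.4 -0.3 -0.1  0.1  0.3  0.5  0.4  0.2
  0.4  0.6  0.8  0.1 -0.4 -0.2 -0.9 -0.4]
top0 yaw -4.11 [-0.5 -0.3 -0.1 -2.  -1.8  0.2  0.4  0.6 -1.3 -1.1  0.6  1.1  2.3  2.5
  2.4  1.4  0.1 -0.  -0.1  0.1 -1.2 -1. ]
top4 yaw -2.95 [ 0.6 -0.1  0.3 -0.1 -0.3 -0.1  0.  -0.1  0.   0.2  0.3  0.5  0.3  0.1
  0.3  0.4  0.6  0.1 -0.3 -0.5 -0.9 -0.8]
top4 yaw -4.15 [-0.7 -0.5  0.1 -2.1 -1.9  0.4  0.6  0.5 -1.4 -0.9 -2.5  1.6  2.4  2.3
  2.2  0.4 -0.   0.2  0.1 -0.  -1.3 -0.8]
top8 yaw -3.43 [ 0.1 -0.  -0.2  0.  -0.4 -0.5 -0.4 -0.2 -0.   0.1  0.3  0.5  0.4  0.2
  0.4  0.6  0.7  0.  -0.1 -0.5 -0.7 -0.8]
top8 yaw -3.24 [-0.1  0.   0.2 -1.5 -1.6  0.4  0.8  0.7 -1.2 -0.8 -1.5  1.3  2.4  2.3
  2.4  0.2  0.  -0.4 -0.2 -0.4 -1.7 -1.2]
```

{"op": "jog_arm", "data": {
  "moves": [
    [[0.002,0.001,-0.03,0,0,0,1],[0.002,0.001,-0.05,0,0,0,1],[0.002,0.001,-0.06,0,0,0,1],[0.002,0,-0.066,0,0,0,1],[0.002,0,-0.071,0,0,0,1],[0.002,-0.001,-0.076,0,0,0,1],[0.002,-0.001,-0.081,0,0,0,1],[0.002,-0.001,-0.085,0,0,0,1],[0.002,-0.001,-0.089,0,0,0,1],[0.002,-0.001,-0.092,0,0,0,1],[0.002,-0.001,-0.094,0,0,0,1],[0.002,-0.001,-0.094,0,0,0,1],[0.002,-0.001,-0.094,0,0,0,1]]
  ]
}}

```text
time_s: 20.42
tool_pos: [0.5713, -0.1171, 0.0506]
eef_rot: [0.001, -0.567, 0.824, -0.002]
force: [-5.4, 0.2, 14.8]
gripper_width: -0.001
```

```bash
python3 st.py; python3 - <<'E'
from h import *
from station import get_obs, capture
s=capture("scene"); np.savez("scene9.npz",**s)
b,f=crop(s,195,150,270,225,s=8); cv2.imwrite("pics/r_s9.png",b)
E
```

```text
20.42 pos [ 0.5713 -0.1171  0.0506] F [-5.52  0.17 16.05] T [0.066 1.947 0.063] w -0.0008774028076688906
contact dir [-0.116  0.004]
jaw 159.05922749174664 j6 -29.154161269473065
```

View pics/r_s9.png

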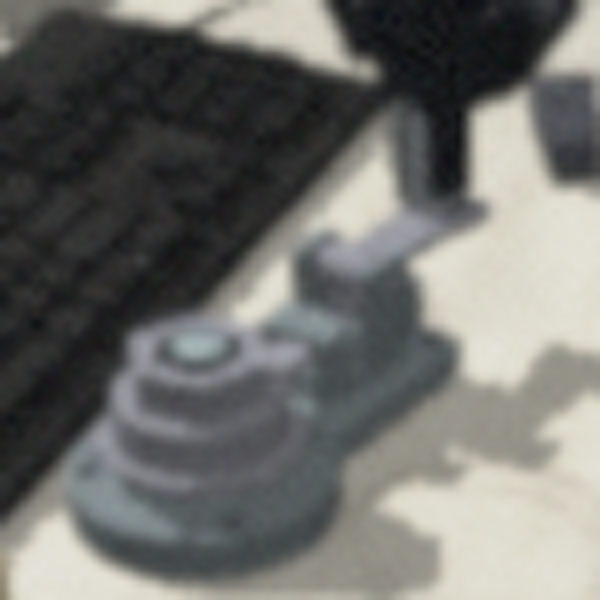

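{"op": "jog_arm", "data": {
  "moves": [
    [[0,0,0,0,0,0,1],[0,0,0.01,0,0,0,1],[0,0,0.03,0,0,0,1],[0,-0.02,0.06,0,0,0,1],[0,-0.05,0.08,0,0,0,1],[-0.02,-0.08,0.09,0,0,0,1],[-0.04,-0.11,0.1,0,0,0,1],[-0.06,-0.14,0.11,0,0,0,1],[-0.08,-0.17,0.12,0,0,0,1],[-0.1,-0.2,0.13,0,0,0,1],[-0.12,-0.23,0.14,0,0,0,1],[-0.14,-0.26,0.15,0,0,0,1],[-0.14,-0.26,0.15,0,0,0,1],[-0.14,-0.26,0.15,0,0,0,1]]
  ]
}}

```text
time_s: 21.63
tool_pos: [0.4293, -0.3779, 0.1973]
eef_rot: [0.001, -0.565, 0.825, -0.0]
force: [-0.0, 0.4, -0.0]
gripper_width: 0.0
```

```bash
python3 st.py;  python3 - <<'E'
from h import *
from station import get_obs, capture
s=capture("scene"); np.savez("sceneA.npz",**s); c=capture("top"); np.savez("topA.npz",**c)
b,f=crop(s,195,160,265,230,s=8); cv2.imwrite("pics/r_sA.png",b)
b,f=crop(c,228,154,302,200,s=10)
cv2.imwrite("pics/r_tA.png",b)
E
```

```text
21.63 pos [ 0.4293 -0.3779  0.1973] F [-0.15  0.35  1.2 ] T [ 0.046 -0.001  0.025] w 0.0003403942796634066
contact dir [0.0025 0.0338]
jaw 158.83747612922068 j6 0.12079618435618461
```

View pics/r_sA.png

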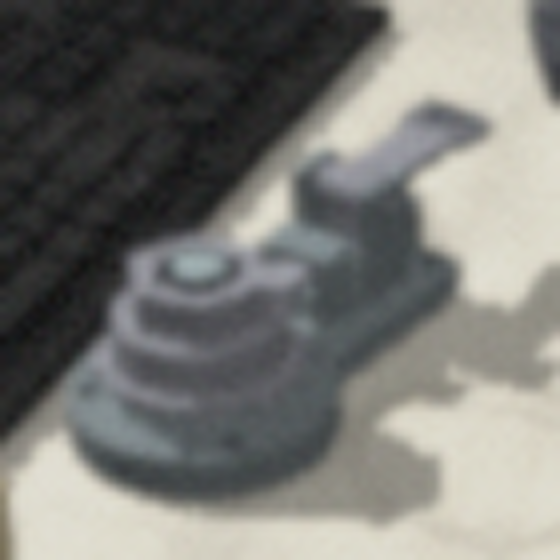

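View pics/r_tA.png

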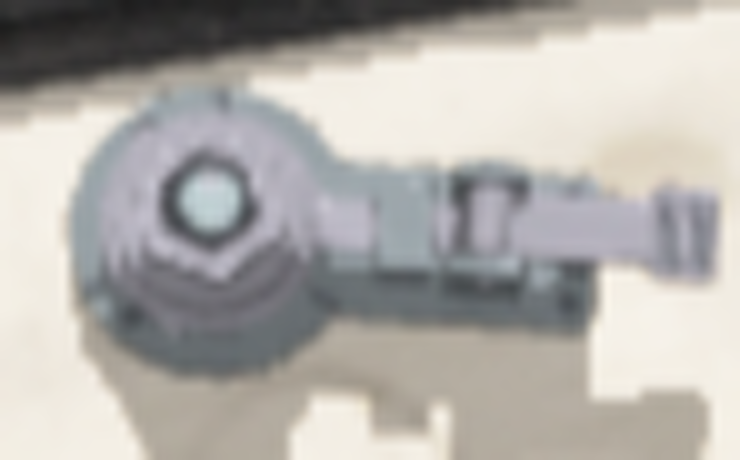

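```bash
python3 - <<'E'
from h import *
c=load("topA.npz"); f=lambda x,y:(228+x/10-.5,154+y/10-.5)
for p,z in(((165,325),.027),((218,278),.058),((285,240),.058),((150,250),.058)):
    w=ray(c,*f(*p),z)[:2]-np.array([.573,.0135]); a=np.degrees(np.arctan2(w[1],w[0])); print(p,np.hypot(*w).round(4),a.round(1), "ring yaw mod", ((a-(0 if z<.03 else 30))%60).round(1))
print("want mod60", (-3.6-71.6)%60)
c0=load("top0.npz")
d=cv2.absdiff(c0["image"],c["image"]).max(2)>60; n,l,st,ce=cv2.connectedComponentsWithStats(d.astype(np.uint8))
for i in range(1,n):
    if st[i,4]>15: print(st[i],ce[i].round())
E
```

```text
(165, 325) 0.0318 154.5 ring yaw mod 34.5
(218, 278) 0.0206 -173.3 ring yaw mod 36.7
(285, 240) 0.0234 -114.0 ring yaw mod 36.0
(150, 250) 0.021 126.1 ring yaw mod 36.1
want mod60 44.80000000000001
[331 128  12  17 136] [337. 137.]
[  290   128   219   256 25640] [394. 255.]
[344 166   8   5  26] [348. 168.]
[244 173  10   9  48] [249. 177.]
[285 194  13   8  64] [293. 197.]
[507 194   5  19  52] [510. 204.]
[242 196  14   9  64] [248. 200.]
[280 201  17  12 106] [290. 205.]
[187 210  22  29 442] [198. 223.]
[463 222  12   8  34] [468. 225.]
[292 226  16  38 129] [299. 244.]
[ 292  251   59   69 2145] [319. 285.]
[503 255   9  19  93] [508. 264.]
[281 282  12  24 125] [286. 296.]
[467 289  41  28 600] [487. 305.]
[ 265  311   72   67 2352] [300. 340.]
[203 328  38  31 628] [223. 342.]
[270 368  13  16  53] [277. 377.]
```

```bash
python3 - <<'E'
from h import *
c=load("topA.npz"); b,f=crop(c,233,160,267,194,s=17); cv2.imwrite("pics/eT.png",b)
s=load("sceneA.npz"); b2,f=crop(s,200,184,240,224,s=15); cv2.imwrite("pics/eS.png",b2)
# predicted ear pix at world angles, flange top z=.029, r=.033
for a in(30,36,42,48,150,156,162,168,-90,-84,-78,-72):
    A=np.radians(a); p=[.573+.034*np.cos(A),.0135+.034*np.sin(A),.029]; q=[.5757+.034*np.cos(A),.016+.034*np.sin(A),.029]
    print(a,((proj(c,p)-[233,160]+.5)*17).round(),((proj(s,q)-[200,184]+.5)*15).round())
E
```

```text
30 [177. 114.] [ 95. 292.]
36 [160. 125.] [ 93. 303.]
42 [143. 138.] [ 95. 315.]
48 [129. 153.] [ 98. 326.]
150 [176. 453.] [393. 386.]
156 [194. 462.] [412. 379.]
162 [214. 469.] [430. 372.]
168 [234. 475.] [447. 363.]
-90 [474. 282.] [413. 201.]
-84 [473. 262.] [395. 196.]
-78 [470. 242.] [376. 192.]
-72 [465. 222.] [356. 190.]
```

View pics/eT.png

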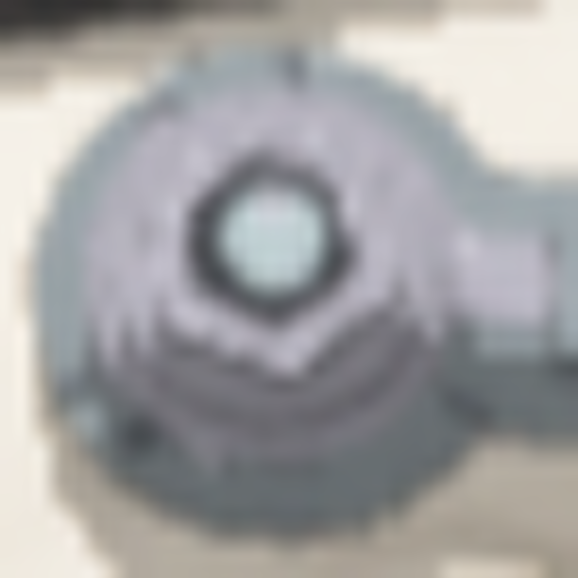

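View pics/eS.png

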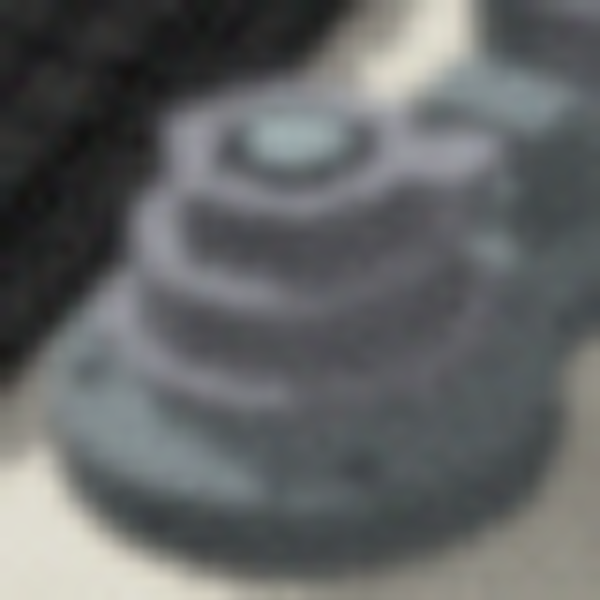

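```bash
python3 -c "
from station import ctrl,get_obs
print(ctrl.job_done()); print(get_obs()['time_s'])"
```

```text
the job is handed in; nothing more can be done
None
the job is handed in; nothing more can be done
```

The lens is seated upright in the cell, the ring is screwed down over it, and the lever is pressed into its detent. I handed the job in at about 22 s of the 61 s allowed; no verdict was reported.

**What I did:**
- **Lens:** I gripped it twice with a 90° turn between grips to centre it. The top camera placed the holder about 2.5 mm off, so the lens first landed on the cell rim. A short sideways search under light force dropped it in.
- **Ring:** I gripped it twice by the hex, set it in the entry gaps, and turned it about 78° clockwise. The ring sank about 4 mm, from 29 to 25 mm.
- **Lever:** I pressed it down with the shut fingers until the pad was at 51 mm.

**Last checks:**
- The final pictures show the ring level with the lens glass inside it. The lever stayed down after I let go, with its bolt over the ring flange.
- The arm was well clear of everything at hand-in. I commanded no contact with the other things on the desk. I compared the first and last top pictures, but never checked each of those objects one by one.

**What disagreed or stayed uncertain:**
- **No stop felt:** the wrist showed no clear turning torque at the end of the screwing. I judged the ring snug from its height and angle only.
- **Ear position:** the ring sits about 5° past the tight mark by gripper angle and one ear in the picture, roughly 3 mm against the 5.8 mm limit. Sighting along the hex corners suggested nearer 9°, about 5 mm, which would still be inside.

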